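# Slide the socket board home in its runners and turn the keeper over it

### The arm

A 7-joint arm with a two-finger parallel gripper is mounted at the origin on the work surface. World frame = base frame: x ahead of the robot, y to its left, z up, the work surface at z = 0. Lengths are in m, angles in rad, forces in N, time in s.
With the tool pointing down it reaches from about 0.425 to 0.925 m from the base axis. Payload 6.8 kg.
Tool frame: the origin (TCP) lies at the very end of the fingers, on their centre line; the grasp point (between the pads) lies 19 mm behind it; y points along the fingers, x is the direction in which the jaws open and shut, and the axes are right-handed (so a half turn about y gives the same grasp; the last joint's range is limited). The gripper opens to 85 mm and grips with 20 to 120 N. Pads are 22 mm wide; open, the fingers measure 114 mm over their backs; the gripper's body (76 mm by 85 mm) begins 54 mm behind the grasp point. The pads swing forward as they close: fully open they stand 13 mm farther back than shut.
Start: joints at [-1.377, 0.477, 0.022, 1.555, -0.011, 1.109, -0.083], TCP at [0.201, 0.645, 0.231] pointing down, gripper open.
Joint ranges: [-2.96, 2.96], [-0.34, 2.1], [-1.41, 1.46], [0.24, 2.44], [-1.37, 4.51], [0.17, 1.92], [-2.96, 2.96]. Speed limits (rad/s): [2.39, 2.39, 3.14, 3.14, 3.14, 3.14, 3.14].

### API

Orientations are given as a unit quaternion [w, x, y, z].
In Python, from station import bot, optics gives the robot as it stands. The module is installed in compiled form; this text tells all that it offers.
- The arm moves only by the shell command python3 -m handwheel 'ROWS' [FORCE]. ROWS is text: rows parted by semicolons, each of 5 numbers parted by spaces: the opening, from -1 (shut) to 1 (fully open), then the shift along the tool's x, y, z in m, then the turn about the tool's y in degrees. A call has exactly 10 rows; each row shifts and turns the commanded pose from where the row before left it, along the tool's axes as they then stand; what a row does not reach is not made up. A row lasts 1/12 s, in which the tool goes at most 41.7 mm and 7.16 degrees, less where a joint would pass 70% of its speed; a pose out of reach is approached as far as the arm can. A call with a gripper value outside its range is refused whole. The fingers move at their own pace and stop on an object; FORCE is the grip in N (left out, the last holds). Time passes only in rows, so rows that do not move let the fingers close, or fill a call up. It gives the time, the measured TCP pose, the force and the opening at its end, in the units of the state.
- bot.get_obs(): the state, without advancing time (a new reading comes with each control period).
- optics.read_camera(name): name is "side" or "top"; returns a dict with "frame" (384x512x3 uint8, red, green, blue), "depth" (384x512 float32, m along the optical axis (not along the pixel's ray), 0 where there is no reading), "mtx" (3x3 intrinsics, pixels), "rvec" (rotation vector, rad) and "tvec" (3), from world to camera coordinates, as OpenCV has them. Camera axes: x right, y down, z forward; pixel columns grow to the right and rows downward; lengths in m; the calibration is good to about 2 mm. A picture is of the moment at which its call begins.
- bot.hand_in(): hands the job in, once; it reports no verdict.
The state is a dict: "t": time; "q": joint angles; "joint_vel": joint speeds; "joint_torque": joint torques, N m; "eef_pos": TCP position; "tool_rot": TCP orientation; "contact_force": force on the tool from outside, world axes, zero at the start; "torque": the same for the moment, N m; "gripper_width": opening from 0.0 (shut) to 1.0 (fully open).
Only numpy, scipy, OpenCV 4.12 (cv2) and the standard library are available. Lean on these libraries where they do the work, as an engineer would, in place of code of your own. Each camera call takes 0.05 s, during which the arm holds its last target. There are 200 camera calls.

### The job

With the fingertips only, push the socket board gently along its runners until you feel it drop into the locating notches, then push the keeper's pin round until the keeper lies fully over the edge of the board, against its stop. Do not pick the board up or ram it against the notches, and leave the other tools and parts on the bench where they are. Finish with the hand clear of everything.

Things in the scene. Friction and masses are not known exactly. Their poses are not given: they have to be found in the camera images.
- runners: Fixed steel runner frame, 420 mm long, 183 wide. Origin: centre of its underside, on the bench; y runs along the rails towards the keeper (the board's travel), z up. Two rails (x 55 to 87 mm, both sides), tops 20 mm above the bench, each with two notches 7 mm deep: short at y -29 to -11, long at y 78 to 112 mm. Outside them 4 mm side walls rise to 34 mm and guide the board with 2.5 mm play.
- home (a point): Fixed on the runner frame (its y = 40 mm, 13 mm above the bench): where the board's origin lies once its feet are down in the notches. There it has about 2 mm play either way along the rails and the notch ends stop it dead.
- board: Socket board: loose plywood 170 mm (x, across the rails) by 160 mm (y, along them), 18 mm thick, with two rows of fixed steel sockets; 0.7 to 0.95 kg. Origin: centre, at the underside of its feet; y as the frame's y. Plywood is 10 to 28 mm above the origin, socket tops 54 mm. It starts on the rail tops, 90 to 160 mm short of home, and sinks 7 mm at home. Sliding takes under 12 N.
- push_edge (a point): Middle of the board's trailing (-y) edge face, half-way up the plywood (80 mm behind and 19 mm above the board's origin): an upright face to push on, with free space behind it. No socket is nearer than 30 mm to this edge.
- board_foot (a point): Underside centre of the board's long right-hand foot as seen along the travel (+x side), 55 mm ahead of the board's origin. Four black feet, 10 mm high, ride on the rails: two long ones (30 mm) in front, two short (14 mm) 60 mm behind the origin. The long feet bridge the short notches, so the board drops only at home.
- keeper (a joint): Keeper angle, rad: an aluminium turn-button on a post at the frame's notch end, upright axis. 0: arm along the frame's -x, clear of the board; grows counterclockwise seen from above; 1.57 (stop): arm along -y, over the board's leading edge. Starts between -0.8 and 0.25 and stays where left; 1 N at the pin turns it. Arm 18 mm wide, underside 2.5 mm above a seated board's plywood; an unseated board blocks it.
- keeper_pivot (a point): On the keeper's turning axis, 53.5 mm above the bench (frame x = 0, y = 155 mm). The keeper's arm lies 43.5 to 50.5 mm above the bench.
- keeper_pin (a point): Top centre of the upright pin at the end of the keeper's arm: 12 mm across, 34 mm tall, 50 mm from the turning axis, its top 84.5 mm above the bench. Push it sideways to turn the keeper. With the keeper home it stands over the board, 15 mm in from the leading edge; sockets stay 55 mm from that edge.
- loose_socket: Bystander: a loose steel socket, 30 mm across and 60 mm tall, standing on the bench just in front (robot side) of the runner frame; not part of the job. Origin: its underside or centre line.
- screwdriver: Bystander: a screwdriver lying on the bench in front of the runner frame, roughly along it; not part of the job. Origin: its underside or centre line.
- wrench: Bystander: a wrench lying on the bench beyond the runner frame, roughly along it; not part of the job. Origin: its underside or centre line.
- spray: Bystander: an aerosol can, 66 mm across and 170 mm tall, standing at the far left; not part of the job. Origin: its underside or centre line.
- jar: Bystander: a clear screw-top jar, 60 mm across and 80 mm tall, standing at the left; not part of the job. Origin: its underside or centre line.
- bearing: Bystander: a steel bearing ring, 72 mm across and 20 mm high, lying at the far right; not part of the job. Origin: its underside or centre line.
- hammer: Bystander: a hammer lying at the right; not part of the job. Origin: its underside or centre line.
There are look-alikes about, which are no part of the job. Several things have the shape of the board; the one meant has the colours described above.

How it is judged:
On the way, in this order (a step that is already met when the one before it is completed fails the run):
1. the board has dropped into its notches, all four feet down (z of board in the frame of runners below 0.0155 m and y of board in the frame of runners between 0.035 and 0.045 m and angle between board's own z axis and vertical below 0.03 rad), for 0.2 s.
2. the keeper is turned over the board's edge (all of step 1 and value of joint keeper above 1.4 rad), for 0.2 s.
At the end, for the whole second after the job is handed in: The board sits in its notches (within 5 mm of home along the rails, no more than 2.5 mm above it, level within 0.03 rad), the keeper is turned past 1.4 rad over its edge, and both are at rest (all of step 2 and linear speed of board below 0.01 m/s and velocity of joint keeper between -0.05 and 0.05 rad/s); the robot touches nothing.
It fails at once if the board is lifted (15 mm or more above the rails) or tipped (z of board in the frame of runners above 0.035 m or angle between board's own z axis and vertical above 0.25 rad).
It fails at once if the board is rammed (fingers push on it with more than 45 N) (contact force between the fingers and board above 45 N).
It fails at once if a bystander is moved more than 25 mm (distance of any of loose_socket, screwdriver, wrench, spray, jar, bearing, hammer from where it was at the start of the episode above 0.025 m).
It also fails if it takes over 51 s, if anything falls off the work surface, if the arm or the gripper's body presses on something with over 40 N, if the wrist force passes 120 N, or if a joint passes its speed limit or range.

## Working session

There is one attempt and no reset: what is moved stays moved. The work goes in short steps, Python scripts to look and compute and a shell command to move; the robot and the scene stay as the last step left them, time stands still between calls to the robot, and variables do not carry over. Pictures are saved under pics/ and viewed, and the job is handed in when it is done.

```bash
mkdir -p pics; cat > h.py <<'E'
from station import bot, optics
import numpy as np, cv2
def cam(n):
    c=optics.read_camera(n); c['R']=cv2.Rodrigues(np.array(c['rvec'],float))[0]; c['t']=np.array(c['tvec'],float).ravel(); return c
def pts(c):
    h,w=c['depth'].shape; v,u=np.mgrid[:h,:w]; d=c['depth']; K=c['mtx']
    p=np.stack([(u-K[0,2])/K[0,0]*d,(v-K[1,2])/K[1,1]*d,d],-1)
    return (p-c['t'])@c['R']
def plane(c,u,v,z):
    K=c['mtx']; r=np.array([(u-K[0,2])/K[0,0],(v-K[1,2])/K[1,1],1])@c['R']; o=-c['R'].T@c['t']
    return o+r*(z-o[2])/r[2]
def proj(c,p):
    return cv2.projectPoints(np.array(p,float).reshape(-1,3),np.array(c['rvec'],float),np.array(c['tvec'],float),c['mtx'],None)[0].reshape(-1,2)
def save(c,n,crop=None,s=1):
    f=c['frame'][:,:,::-1]
    if crop: f=f[crop[1]:crop[3],crop[0]:crop[2]]
    cv2.imwrite('pics/'+n,cv2.resize(f,None,fx=s,fy=s,interpolation=cv2.INTER_CUBIC))
E
python3 - <<'E'
from h import *
for n in('top','side'):
    c=cam(n); save(c,n+'1.png',s=1.5); np.savez(n+'1.npz',p=pts(c)); print(n,-c['R'].T@c['t'])
o=bot.get_obs(); print(o)
E
```

```text
top [ 0.37368028 -0.02596369  1.18752438]
side [0.40511931 0.67703208 0.83354141]
{'t': 0.1, 'q': array([-1.37711654,  0.47773161,  0.022322  ,  1.55629275, -0.01147378,
        1.10929873, -0.08311783]), 'joint_vel': array([-2.52216343e-04, -1.06968208e-03,  1.70857260e-03, -3.28612875e-03,
       -5.89594901e-05, -1.77814424e-03,  1.80405738e-03]), 'joint_torque': array([ 5.21904745e-03, -5.97758567e+01,  1.61356207e+00, -2.81955993e+01,
        1.27003156e-02,  4.93795727e-03,  1.84457872e-05]), 'eef_pos': array([0.20047669, 0.64401441, 0.2304383 ]), 'tool_rot': array([-0.569099  ,  0.56984253,  0.41874158, -0.41959659]), 'contact_force': array([0.22786257, 0.05441335, 0.02857756]), 'torque': array([ 0.0009056 , -0.00070222, -0.00167809]), 'gripper_width': 0.996970940342779}
```

View pics/top1.png

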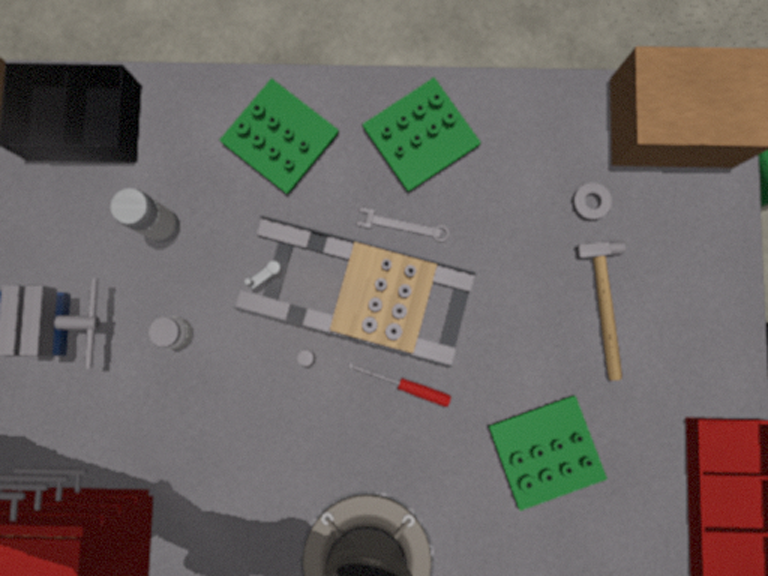

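View pics/side1.png

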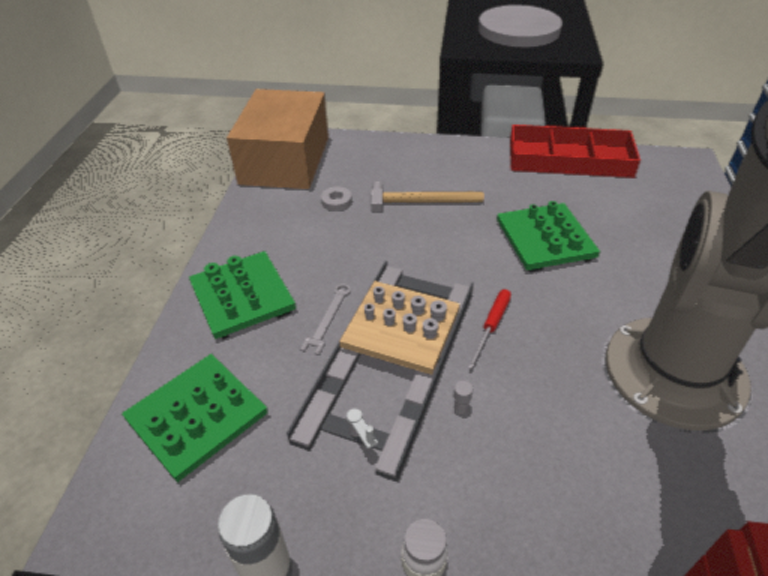

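```bash
python3 - <<'E'
from h import *
P=np.load('top1.npz')['p']; c=cam('top'); hsv=cv2.cvtColor(c['frame'],cv2.COLOR_RGB2HSV)
v,u=np.mgrid[:384,:512]
roi=(u>150)&(u<325)&(v>135)&(v<250)
wood=roi&(hsv[...,1]>60)&(hsv[...,0]<30)&(P[...,2]>.03)&(P[...,2]<.06)
def big(m):
    n,l,s,_=cv2.connectedComponentsWithStats(m.astype(np.uint8)); return l==1+s[1:,4].argmax()
wood=big(wood); q=P[wood]
print('wood',len(q),np.median(q[:,2]),cv2.minAreaRect((q[:,:2]*1000).astype(np.float32)))
# frame: anything 10..40mm high, in roi
fr=roi&(P[...,2]>.014)&(P[...,2]<.042)&~wood
fr=big(cv2.morphologyEx((fr|wood).astype(np.uint8),cv2.MORPH_CLOSE,np.ones((3,3))))
q=P[fr]; r=cv2.minAreaRect((q[:,:2]*1000).astype(np.float32)); print('frame',r, cv2.boxPoints(r))
k=roi&(P[...,2]>.04)&(u<195); q=P[k]
for lo,hi in((.04,.047),(.047,.06),(.07,.1)):
    s=q[(q[:,2]>lo)&(q[:,2]<hi)]; print(lo,len(s),s.mean(0) if len(s) else '', s[:,2].mean() if len(s) else '')
save(c,'k.png',(140,130,330,255),4)
im=cv2.resize((np.clip(P[130:255,140:330,2],0,.1)*2550).astype(np.uint8),None,fx=4,fy=4,interpolation=0); cv2.imwrite('pics/kd.png',im)
s=cam('side'); save(s,'s.png',(180,160,330,330),4)
E
```

```text
wood 2928 0.04925288356319069 ((481.660400390625, -20.35321044921875), (160.46005249023438, 174.0731658935547), 75.77586364746094)
frame ((488.71087646484375, 36.16496276855469), (421.06536865234375, 193.46881103515625), 76.09821319580078) [[ 344.22772 -144.95976]
 [ 532.0296  -191.44225]
 [ 633.19403  217.28969]
 [ 445.39215  263.77216]]
0.04 1 [0.52133288 0.17987937 0.04276124] 0.042761242811727634
0.047 157 [0.51801562 0.19939192 0.05258407] 0.05258407458995674
0.07 22 [0.49919507 0.22310759 0.08300756] 0.08300756333510216
```

View pics/k.png

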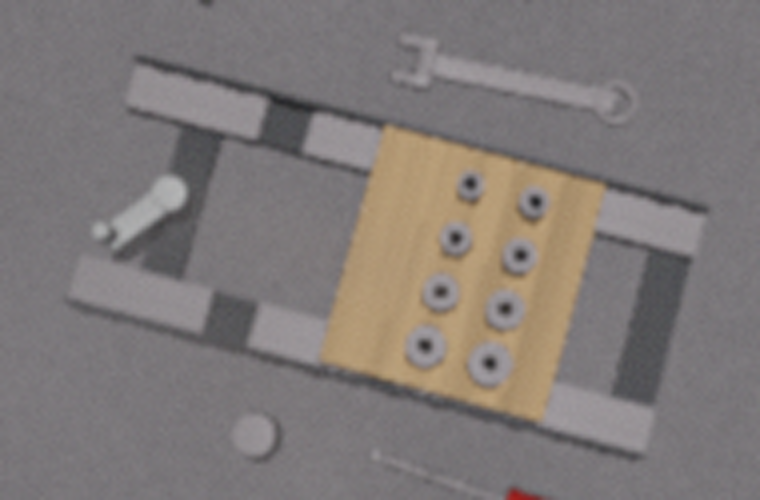

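View pics/kd.png

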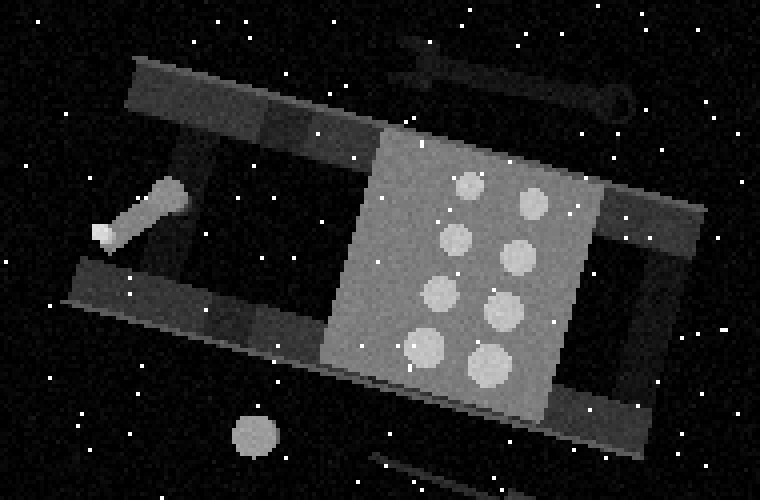

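```bash
cat >> h.py <<'E'
from scipy.spatial.transform import Rotation as Ro
yf=np.array([.2436,.9699,0]); xf=np.array([.9699,-.2436,0]); bd=np.array([.4817,-.0204,0]); F0=bd+.0565*yf
def plan(target,zdir):
    o=bot.get_obs(); w=o['tool_rot']; M=Ro.from_quat([w[1],w[2],w[3],w[0]]).as_matrix()
    d=np.array(target)-o['eef_pos']; z=M[:,2]
    a=np.degrees(np.arctan2(np.dot(np.cross(z,zdir),M[:,1]),np.dot(z,zdir)))
    q=o['eef_pos']
    print('t',round(o['t'],2),'pos',q.round(4),'F',o['contact_force'].round(1),'w',round(o['gripper_width'],2),'frame',((q-F0)@xf).round(4),((q-F0)@yf).round(4))
    print('tool x,y,z shift now',(M.T@d).round(4),'turn',a.round(1)); T=Ro.from_rotvec(np.radians(a)*M[:,1]).as_matrix()@M
    print('after turn',(T.T@d).round(4),'q7',o['q'][6].round(2)); print(M.round(3).tolist())
E
python3 - <<'E'
from h import *
c=cam('top')
for n,u,v,z in(('pivot',140+169/4,130+192/4,.0535),('pin',140+101/4,130+230/4,.0845)):
    p=plane(c,u,v,z); d=p-F0; print(n,p.round(4),(d@xf).round(4),(d@yf).round(4))
plan(bd-(.080+.011+.03)*yf+[0,0,.12],yf)
E
```

```text
pivot [0.531  0.1832 0.0535] -0.0018 0.153
pin [0.5001 0.2223 0.0845] -0.0412 0.1834
t 0.25 pos [0.2005 0.6442 0.2308] F [0.8 0.3 0.2] w 1.0 frame -0.4346 0.5196
tool x,y,z shift now [-0.6718  0.1115 -0.4727] turn 86.8
after turn [ 0.4346  0.1115 -0.697 ] q7 -0.08
[[0.297, -0.0, -0.955], [0.955, -0.001, 0.297], [-0.001, -1.0, -0.0]]
```

```bash
python3 -m handwheel '-1 -.02 0 -.03 0;-1 -.02 0 -.03 0;-1 -.02 0 -.03 0;-1 -.02 0 -.03 0;-1 -.02 0 -.03 0;-1 -.02 0 -.03 0;-1 -.02 0 -.03 0;-1 -.02 0 -.03 0;-1 -.02 0 -.03 0;-1 -.02 0 -.03 0' 20
python3 -c "
from h import *
plan(bd-.121*yf+[0,0,.12],yf)"
```

```text
t: 1.08
eef_pos: [0.4284, 0.3628, 0.2314]
tool_rot: [0.57, -0.569, -0.419, 0.419]
contact_force: [0.4, 0.0, 0.1]
gripper_width: 0.002
t 1.08 pos [0.4284 0.3628 0.2314] F [0.4 0.  0.1] w 0.0 frame -0.145 0.3022
tool x,y,z shift now [-0.4709  0.1113 -0.1715] turn 86.8
after turn [ 0.145   0.1113 -0.4798] q7 0.5
[[0.297, 0.0, -0.955], [0.955, 0.0, 0.297], [0.0, -1.0, -0.0]]
```

```bash
python3 -m handwheel '-1 -.035 0 -.01 0;-1 -.035 0 -.01 0;-1 -.035 0 -.01 0;-1 -.035 0 -.01 0;-1 -.035 0 -.01 0;-1 -.035 0 -.01 0;-1 -.035 0 -.01 0;-1 -.035 0 -.01 0;-1 -.035 0 -.01 0;-1 0 0 0 7'
python3 -c "
from h import *
plan(bd-.121*yf+[0,0,.12],yf);print(bot.get_obs()['q'])"
```

```text
t: 1.92
eef_pos: [0.4191, 0.03, 0.2314]
tool_rot: [-0.595, 0.595, 0.382, -0.383]
contact_force: [0.0, 0.1, 0.4]
gripper_width: -0.002
t 1.92 pos [0.4191 0.03   0.2314] F [0.  0.1 0.4] w -0.0 frame -0.073 -0.0229
tool x,y,z shift now [-0.1387  0.1116 -0.0998] turn 79.6
after turn [ 0.073   0.1116 -0.1545] q7 0.94
[[0.415, -0.0, -0.91], [0.91, -0.001, 0.415], [-0.001, -1.0, -0.0]]
[-0.56183124  0.03618694  0.3537084   2.14640855 -0.01395053  0.9617799
  0.94225855]
```

```bash
python3 -m handwheel '-1 0 0 0 7;-1 0 0 0 7;-1 0 0 0 7;-1 0 0 0 7;-1 0 0 0 7;-1 0 0 0 7;-1 0 0 0 7;-1 0 0 0 7;-1 0 0 0 7;-1 0 0 0 7'
python3 -m handwheel '-1 0 0 0 7;-1 0 0 0 2.6;-1 .018 0 -.038 0;-1 .018 0 -.038 0;-1 .018 0 -.038 0;-1 .019 0 -.040 0;-1 0 0.03 0 0;-1 0 .03 0 0;-1 0 .03 0 0;-1 0 .02 0 0'
python3 -c "
from h import *
plan(bd-.096*yf+[0,0,.031],yf)"
```

```text
t: 2.75
eef_pos: [0.4199, 0.0368, 0.2314]
tool_rot: [0.707, -0.706, 0.029, -0.029]
contact_force: [1.7, -0.4, 0.2]
gripper_width: -0.0
t: 3.58
eef_pos: [0.4519, -0.1266, 0.1191]
tool_rot: [-0.702, 0.702, -0.086, 0.085]
contact_force: [-0.2, 0.9, 0.2]
gripper_width: -0.0
t 3.58 pos [ 0.4519 -0.1266  0.1191] F [-0.2  0.9  0.2] w -0.0 frame -0.003 -0.1667
tool x,y,z shift now [0.0032 0.0881 0.0142] turn 0.2
after turn [0.0032 0.0881 0.0143] q7 0.14
[[0.971, -0.002, 0.241], [-0.241, -0.0, 0.971], [-0.002, -1.0, -0.001]]
```

```bash
python3 -m handwheel '-1 .003 0 -.008 0;-1 0 .02 0 0;-1 0 .02 0 0;-1 0 .02 0 0;-1 0 .018 0 0;-1 0 .01 0 0;-1 0 0 0 0;-1 0 0 .005 0;-1 0 0 0 0;-1 0 0 0 0'
python3 -c "
from h import *
plan(bd-.096*yf+[0,0,.031],yf)
save(cam('side'),'s2.png',(180,140,360,330),4)
save(cam('top'),'t2.png',(140,130,330,255),4)"
```

```text
t: 4.42
eef_pos: [0.4564, -0.1298, 0.0344]
tool_rot: [0.702, -0.702, 0.084, -0.086]
contact_force: [0.2, -0.7, 0.6]
gripper_width: 0.005
t 4.42 pos [ 0.4564 -0.1298  0.0344] F [ 0.2 -0.7  0.6] w 0.0 frame 0.0021 -0.1688
tool x,y,z shift now [-0.002   0.0034  0.0163] turn 0.3
after turn [-0.0021  0.0034  0.0163] q7 0.27
[[0.971, 0.002, 0.239], [-0.239, 0.0, 0.971], [0.002, -1.0, 0.001]]
```

View pics/s2.png

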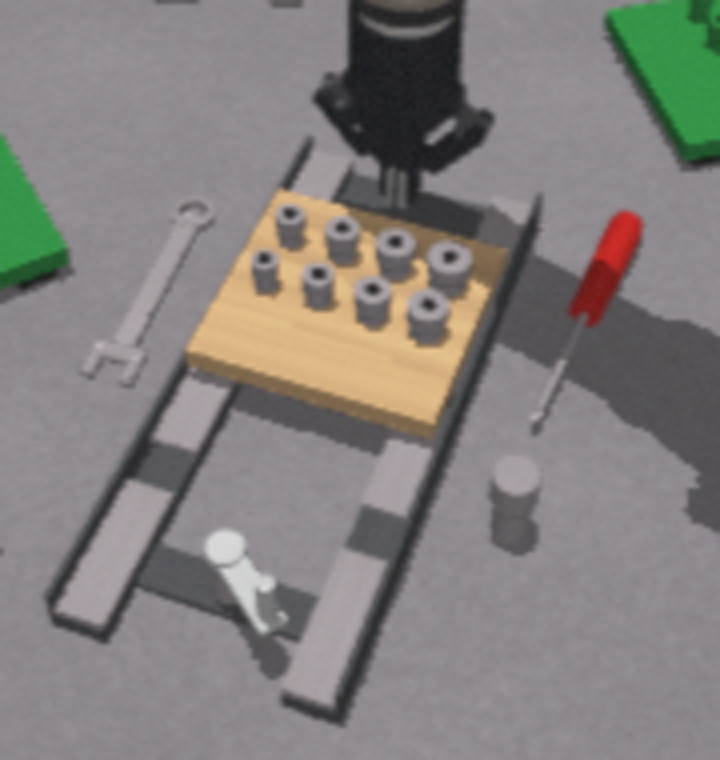

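View pics/t2.png

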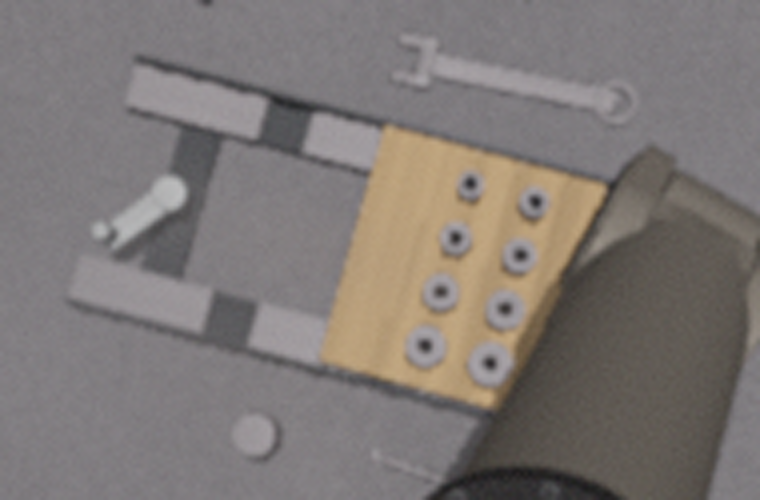

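```bash
python3 -m handwheel '-1 -.002 .003 .005 0;-1 0 0 .005 0;-1 0 0 .004 0;-1 0 0 .003 0;-1 0 0 .003 0;-1 0 0 .003 0;-1 0 0 .003 0;-1 0 0 .003 0;-1 0 0 .003 0;-1 0 0 .003 0'
python3 -c "
from h import *
plan(bd-.096*yf+[0,0,.031],yf)"
python3 -m handwheel '-1 0 0 .004 0;-1 0 0 .004 0;-1 0 0 .004 0;-1 0 0 .004 0;-1 0 0 .004 0;-1 0 0 .004 0;-1 0 0 .004 0;-1 0 0 .004 0;-1 0 0 .004 0;-1 0 0 .004 0'
python3 -c "
from h import *
plan(bd-.096*yf+[0,0,.031],yf)
save(cam('side'),'s3.png',(180,140,360,330),4)"
```

```text
t: 5.35
eef_pos: [0.4616, -0.0959, 0.0303]
tool_rot: [-0.702, 0.702, -0.086, 0.086]
contact_force: [-1.2, -4.2, 0.4]
gripper_width: 0.003
t 5.35 pos [ 0.4616 -0.0959  0.0303] F [-1.2 -4.2  0.4] w 0.0 frame -0.0011 -0.1346
tool x,y,z shift now [ 0.001  -0.0007 -0.0179] turn 0.2
after turn [ 0.0011 -0.0007 -0.0179] q7 0.21
[[0.971, -0.0, 0.241], [-0.241, -0.0, 0.971], [-0.0, -1.0, -0.0]]
t: 6.18
eef_pos: [0.4713, -0.0564, 0.0303]
tool_rot: [-0.702, 0.702, -0.086, 0.085]
contact_force: [-1.8, -4.7, 1.3]
gripper_width: 0.002
t 6.18 pos [ 0.4713 -0.0564  0.0303] F [-1.8 -4.7  1.3] w 0.0 frame -0.0013 -0.094
tool x,y,z shift now [ 0.0011 -0.0007 -0.0585] turn 0.2
after turn [ 0.0013 -0.0007 -0.0585] q7 0.13
[[0.971, -0.0, 0.24], [-0.24, 0.0, 0.971], [-0.0, -1.0, -0.0]]
```

View pics/s3.png

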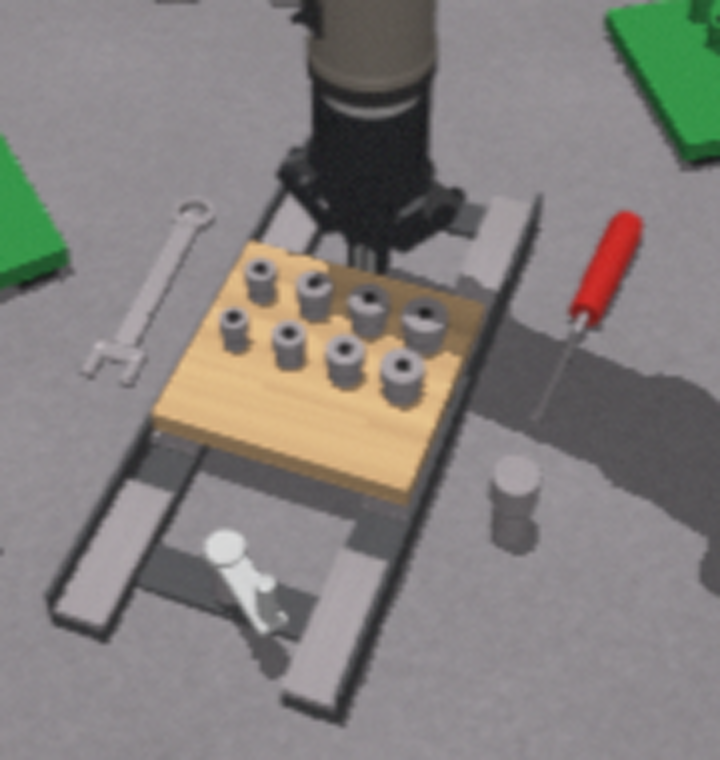

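```bash
python3 -m handwheel '-1 0 0 .004 0;-1 0 0 .004 0;-1 0 0 .004 0;-1 0 0 .004 0;-1 0 0 .004 0;-1 0 0 .003 0;-1 0 0 .003 0;-1 0 0 .002 0;-1 0 0 .002 0;-1 0 0 0 0'
cat >> h.py <<'E'
def board(name=None):
    c=cam('top'); P=pts(c); hsv=cv2.cvtColor(c['frame'],cv2.COLOR_RGB2HSV)
    v,u=np.mgrid[:384,:512]; w=(u>150)&(u<325)&(v>135)&(v<250)&(hsv[...,1]>60)&(hsv[...,0]<30)&(P[...,2]>.02)&(P[...,2]<.06)
    d=P[w]-F0; a=d@xf; b=d@yf
    for lo in(-.07,-.03,.03): 
        s=(a>lo)&(a<lo+.04); print('x',lo,'lead',np.percentile(b[s],99.5).round(4),'z',np.median(d[s&(b>np.percentile(b[s],80)),2]).round(4))
    s=b>b.max()-.05; print('z back/front', [np.median(d[(b>q)&(b<q+.02)&(abs(a)<.07),2]).round(4) for q in (b.max()-.06,b.max()-.03)])
    if name: save(c,name,(140,130,330,255),4)
E
python3 -c "
from h import *
plan(bd-.096*yf+[0,0,.031],yf); board('t4.png')"
```

```text
t: 7.07
eef_pos: [0.4787, -0.0271, 0.0303]
tool_rot: [0.702, -0.702, 0.085, -0.085]
contact_force: [-1.6, -2.4, 0.4]
gripper_width: 0.003
t 7.07 pos [ 0.4787 -0.0271  0.0303] F [-1.6 -2.4  0.4] w 0.0 frame -0.0013 -0.0637
tool x,y,z shift now [ 0.0009 -0.0007 -0.0888] turn 0.2
after turn [ 0.0013 -0.0007 -0.0888] q7 0.07
[[0.971, 0.0, 0.24], [-0.24, 0.0, 0.971], [-0.0, -1.0, 0.0]]
x -0.07 lead 0.1071 z 0.0489
x -0.03 lead 0.1062 z 0.0493
x 0.03 lead 0.1073 z 0.0484
z back/front [np.float64(0.0496), np.float64(0.0494)]
```

View pics/t4.png

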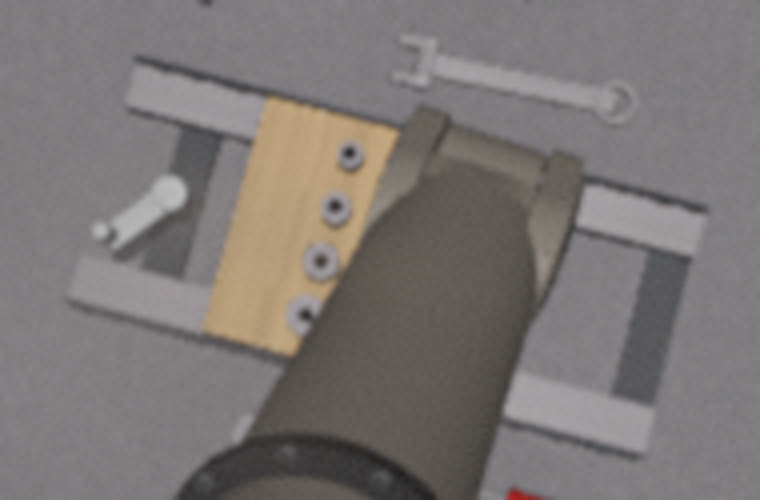

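```bash
python3 -m handwheel '-1 0 0 .001 0;-1 0 0 .001 0;-1 0 0 .001 0;-1 0 0 .001 0;-1 0 0 .001 0;-1 0 0 .001 0;-1 0 0 .001 0;-1 0 0 .001 0;-1 0 0 .001 0;-1 0 0 0 0'
python3 -c "
from h import *
board()"
python3 -m handwheel '-1 0 0 .001 0;-1 0 0 .001 0;-1 0 0 .001 0;-1 0 0 0 0;-1 0 0 0 0;-1 0 0 0 0;-1 0 0 0 0;-1 0 0 0 0;-1 0 0 0 0;-1 0 0 0 0'
python3 -c "
from h import *
board()"
```

```text
t: 7.95
eef_pos: [0.4809, -0.0181, 0.0303]
tool_rot: [0.702, -0.702, 0.085, -0.085]
contact_force: [-0.2, -1.1, -0.1]
gripper_width: -0.002
x -0.07 lead 0.1155 z 0.0475
x -0.03 lead 0.1163 z 0.0458
x 0.03 lead 0.1167 z 0.0444
z back/front [np.float64(0.0458), np.float64(0.0458)]
t: 8.83
eef_pos: [0.4813, -0.0164, 0.0303]
tool_rot: [-0.702, 0.702, -0.086, 0.086]
contact_force: [-1.6, -4.6, 1.6]
gripper_width: 0.0
x -0.07 lead 0.1175 z 0.0427
x -0.03 lead 0.1177 z 0.0423
x 0.03 lead 0.1181 z 0.042
z back/front [np.float64(0.0425), np.float64(0.0424)]
```

```bash
python3 -m handwheel '-1 0 0 -.005 0;-1 0 0 -.008 0;-1 0 0 -.010 0;-1 0 -.01 -.010 0;-1 0 -.03 0 0;-1 0 -.04 0 0;-1 0 -.04 0 0;-1 0 -.01 0 0;-1 0 0 0 0;-1 0 0 0 0'
cat >> h.py <<'E'
piv=np.array([-.001,.154])
def kf(th,back):
    a=np.array([-np.cos(th),-np.sin(th)]); t=np.array([np.sin(th),-np.cos(th)]); p=piv+.05*a-back*t
    w=F0+p[0]*xf+p[1]*yf; w[2]=0; return w, -(t[0]*xf+t[1]*yf)
E
python3 -c "
from h import *
w,z=kf(-.63,.032); plan(w+[0,0,.13],z); save(cam('side'),'s5.png',(180,140,360,330),4)"
```

```text
t: 9.72
eef_pos: [0.4736, -0.0484, 0.161]
tool_rot: [0.702, -0.701, 0.085, -0.086]
contact_force: [0.7, -0.5, -0.8]
gripper_width: -0.004
t 9.72 pos [ 0.4736 -0.0484  0.161 ] F [ 0.7 -0.5 -0.8] w -0.0 frame -0.0011 -0.0856
tool x,y,z shift now [-0.0206  0.0314  0.295 ] turn 36.3
after turn [-0.1911  0.0314  0.2256] q7 -0.06
[[0.971, 0.002, 0.241], [-0.241, 0.001, 0.971], [0.001, -1.0, 0.002]]
```

View pics/s5.png

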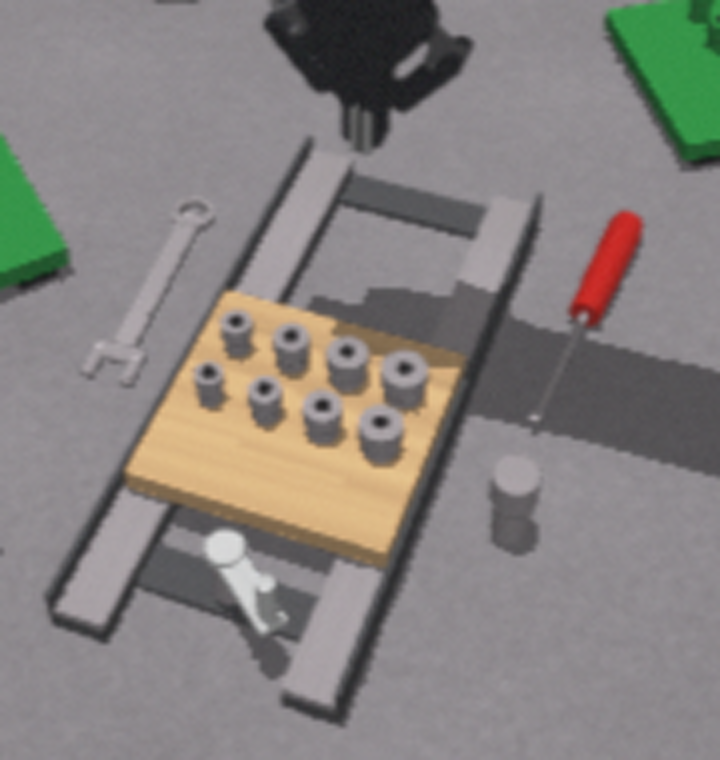

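```bash
python3 -m handwheel '-1 -.002 0 .0295 0;-1 -.002 0 .0295 0;-1 -.002 0 .0295 0;-1 -.002 0 .0295 0;-1 -.002 0 .0295 0;-1 -.002 0 .0295 0;-1 -.002 0 .0295 0;-1 -.002 0 .0295 0;-1 -.002 0 .0295 0;-1 -.002 0 .0295 0'
python3 -m handwheel '-1 0 .01 0 7;-1 0 .01 0 7;-1 0 .01 0 7;-1 0 0 0 7;-1 0 0 0 7;-1 0 0 0 1;-1 0 0 0 0;-1 0 0 0 0;-1 0 0 0 0;-1 0 0 0 0'
python3 -c "
from h import *
w,z=kf(-.63,.032); plan(w+[0,0,.062],z); board('t6.png')"
```

```text
t: 10.6
eef_pos: [0.5238, 0.2436, 0.1581]
tool_rot: [-0.701, 0.703, -0.087, 0.084]
contact_force: [0.2, -1.5, 0.9]
gripper_width: 0.004
t: 11.43
eef_pos: [0.5249, 0.2429, 0.1302]
tool_rot: [0.641, -0.641, 0.298, -0.298]
contact_force: [0.1, -0.2, 0.1]
gripper_width: 0.001
t 11.43 pos [0.5249 0.2429 0.1302] F [ 0.1 -0.2  0.1] w 0.0 frame -0.0223 0.2094
tool x,y,z shift now [-0.0002  0.0682 -0.0002] turn 0.4
after turn [-0.0002  0.0682 -0.0002] q7 -1.07
[[0.645, -0.0, 0.764], [-0.764, 0.0, 0.645], [-0.0, -1.0, -0.0]]
x -0.07 lead 0.1169 z 0.042
x -0.03 lead 0.1173 z 0.0421
x 0.03 lead 0.1179 z 0.0422
z back/front [np.float64(0.0426), np.float64(0.0421)]
```

View pics/t6.png

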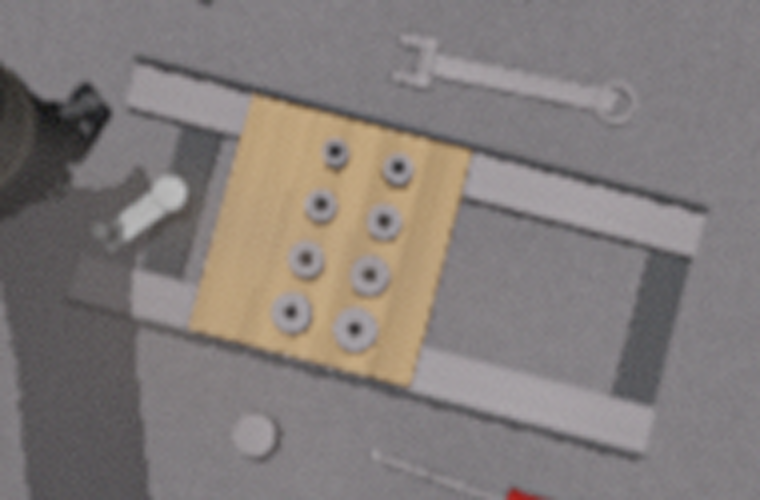

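```bash
python3 -m handwheel '-1 0 .02 0 0;-1 0 .02 0 0;-1 0 .02 0 0;-1 0 .008 0 0;-1 0 0 0 0;-1 0 0 -.004 0;-1 0 0 -.004 0;-1 0 0 0 0;-1 0 0 0 0;-1 0 0 0 0'
python3 -c "
from h import *
w,z=kf(-.63,.017); plan(w+[0,0,.062],z); save(cam('side'),'s7.png',(200,220,320,320),6)"
```

```text
t: 12.32
eef_pos: [0.5192, 0.2382, 0.0631]
tool_rot: [0.642, -0.641, 0.298, -0.298]
contact_force: [-0.9, 0.4, 0.1]
gripper_width: -0.002
t 12.32 pos [0.5192 0.2382 0.0631] F [-0.9  0.4  0.1] w -0.0 frame -0.0267 0.2035
tool x,y,z shift now [-0.0002  0.0011 -0.0078] turn 0.3
after turn [-0.0001  0.0011 -0.0078] q7 -1.0
[[0.644, 0.001, 0.765], [-0.765, 0.001, 0.644], [-0.0, -1.0, 0.001]]
```

View pics/s7.png

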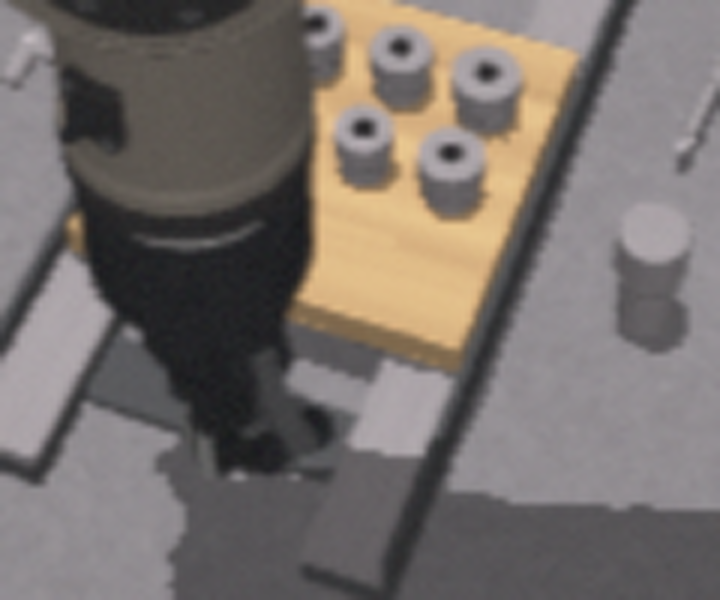

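```bash
python3 -m handwheel '-1 0 .001 -.004 0;-1 0 0 -.004 0;-1 -.0013 0 -.0044 -5;-1 -.0013 0 -.0044 -5;-1 -.0013 0 -.0044 -5;-1 -.0013 0 -.0044 -5;-1 -.0013 0 -.0044 -5;-1 0 0 0 0;-1 0 0 0 0;-1 0 0 0 0'
cat > k.py <<'E'
from h import *
import sys
o=bot.get_obs(); w=o['tool_rot']; z=Ro.from_quat([w[1],w[2],w[3],w[0]]).as_matrix()[:,2]
t=-z; th=np.arctan2(t@xf,-(t@yf)); print('implied th',th.round(3)); W,Z=kf(th,.017); plan(W+[0,0,.062],Z)
c=cam('top'); P=pts(c); d=P-F0; a,b,h=d@xf,d@yf,d[...,2]
m=(abs(a)<.08)&(b>.08)&(b<.23)&(h>.075)&(h<.09); q=np.c_[a[m],b[m],h[m]]; print(m.sum(), q.mean(0) if m.sum() else '')
save(c,sys.argv[1],(140,130,260,230),6)
E
python3 k.py t8.png
```

```text
t: 13.2
eef_pos: [0.4938, 0.22, 0.0613]
tool_rot: [-0.69, 0.69, -0.153, 0.153]
contact_force: [-0.1, 0.6, 0.3]
gripper_width: 0.001
implied th -0.191
t 13.2 pos [0.4938 0.22   0.0613] F [-0.1  0.6  0.3] w 0.0 frame -0.0469 0.1796
tool x,y,z shift now [-0.0001 -0.0007  0.0006] turn 0.0
after turn [-0.0001 -0.0007  0.0006] q7 -0.65
[[0.906, -0.0, 0.423], [-0.423, -0.0, 0.906], [0.0, -1.0, -0.0]]
22 [-0.05089148  0.16391911  0.08255743]
```

View pics/t8.png

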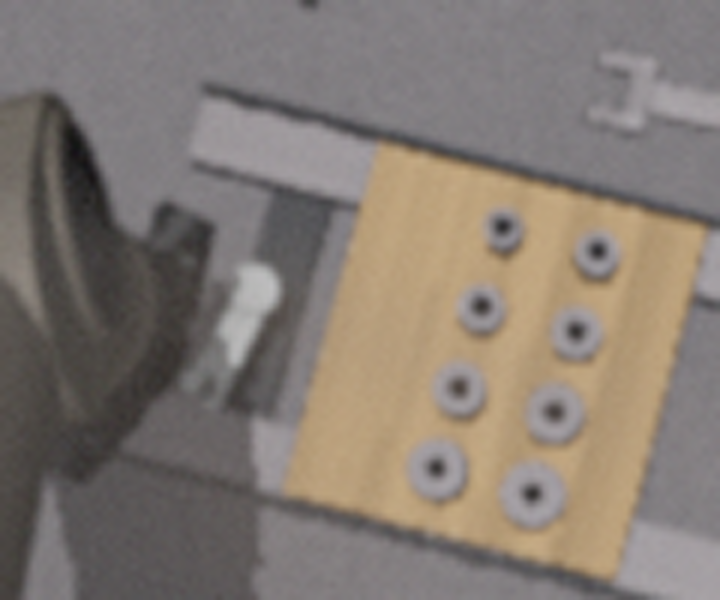

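```bash
python3 -m handwheel '-1 -.0013 0 -.0044 -5;-1 -.0013 0 -.0044 -5;-1 -.0013 0 -.0044 -5;-1 -.0013 0 -.0044 -5;-1 -.0013 0 -.0044 -5;-1 -.0013 0 -.0044 -5;-1 -.0013 0 -.0044 -5;-1 -.0013 0 -.0044 -5;-1 -.0013 0 -.0044 -5;-1 0 0 0 0'
python3 k.py t9.png
```

```text
t: 14.08
eef_pos: [0.4792, 0.182, 0.0613]
tool_rot: [-0.696, 0.696, 0.124, -0.124]
contact_force: [-0.9, -1.1, 0.3]
gripper_width: 0.002
implied th 0.598
t 14.08 pos [0.4792 0.182  0.0613] F [-0.9 -1.1  0.3] w 0.0 frame -0.0518 0.1392
tool x,y,z shift now [ 0.0003 -0.0007  0.0007] turn -0.0
after turn [ 0.0003 -0.0007  0.0007] q7 0.02
[[0.939, -0.0, -0.345], [0.345, -0.0, 0.939], [-0.0, -1.0, -0.0]]
7 [-0.0447296   0.12193856  0.0838659 ]
```

View pics/t9.png

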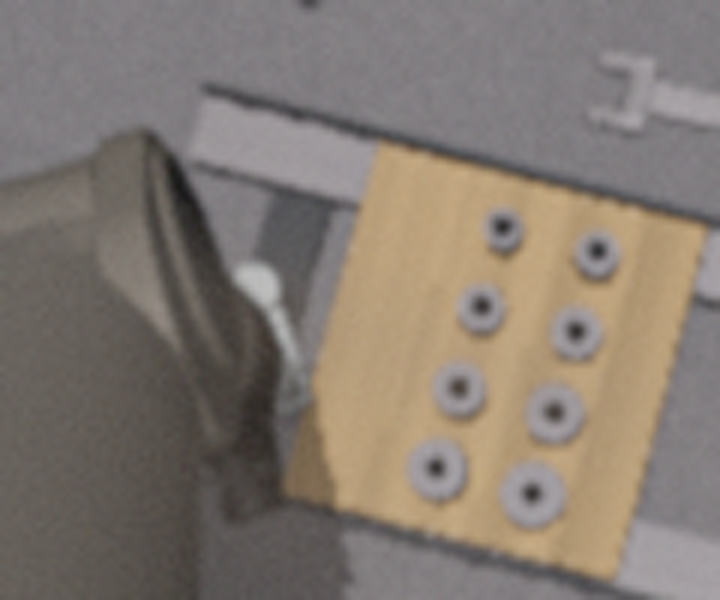

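```bash
python3 -m handwheel '-1 -.0013 0 -.0044 -5;-1 -.0013 0 -.0044 -5;-1 -.0013 0 -.0044 -5;-1 -.0013 0 -.0044 -5;-1 -.0013 0 -.0044 -5;-1 -.0013 0 -.0044 -5;-1 -.0013 0 -.0044 -5;-1 -.0013 0 -.0044 -5;-1 -.0013 0 -.0044 -5;-1 -.0013 0 -.0044 -5'
python3 k.py t10.png
```

```text
t: 14.97
eef_pos: [0.4985, 0.1433, 0.0611]
tool_rot: [0.579, -0.578, -0.406, 0.407]
contact_force: [-0.4, 1.1, 0.1]
gripper_width: -0.0
implied th 1.471
t 14.97 pos [0.4985 0.1433 0.0611] F [-0.4  1.1  0.1] w -0.0 frame -0.0236 0.1064
tool x,y,z shift now [-0.0004 -0.0009 -0.0007] turn 0.0
after turn [-0.0004 -0.0009 -0.0007] q7 0.82
[[0.339, -0.001, -0.941], [0.941, 0.0, 0.339], [-0.0, -1.0, 0.001]]
0
```

View pics/t10.png

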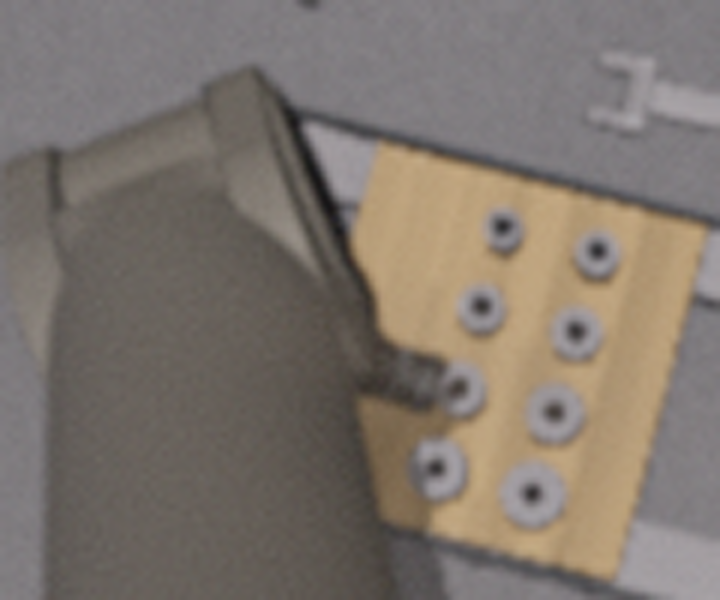

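```bash
python3 -m handwheel '-1 -.0006 0 -.002 -2;-1 -.0006 0 -.002 -2;-1 0 0 -.001 0;-1 0 0 -.001 0;-1 0 0 -.001 0;-1 0 0 -.001 0;-1 0 0 0 0;-1 0 0 0 0;-1 0 0 0 0;-1 0 0 0 0'
python3 k.py t11.png; python3 -c "
from h import *
save(cam('side'),'s11.png',(180,180,330,330),4)"
```

```text
t: 15.85
eef_pos: [0.5027, 0.1401, 0.0608]
tool_rot: [0.566, -0.564, -0.424, 0.427]
contact_force: [-9.6, 2.8, 6.3]
gripper_width: 0.001
implied th 1.538
t 15.85 pos [0.5027 0.1401 0.0608] F [-9.6  2.8  6.3] w 0.0 frame -0.0187 0.1043
tool x,y,z shift now [ 0.0003 -0.0012  0.001 ] turn 0.0
after turn [ 0.0003 -0.0012  0.001 ] q7 0.88
[[0.276, -0.006, -0.961], [0.961, -0.001, 0.276], [-0.002, -1.0, 0.005]]
0
```

View pics/s11.png

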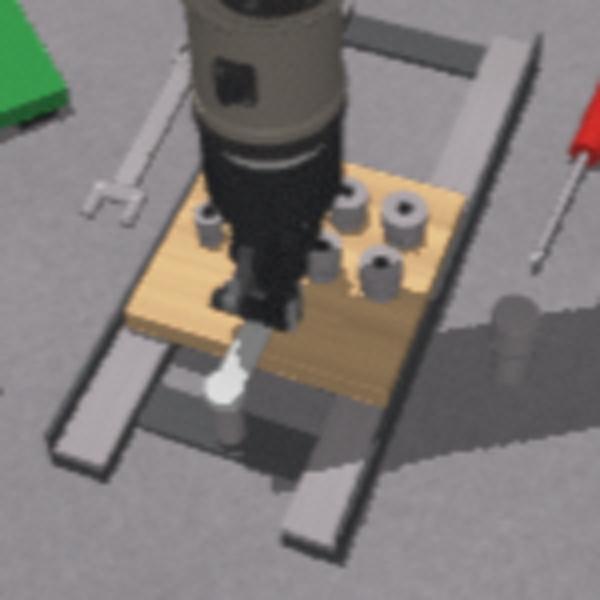

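```bash
python3 -m handwheel '-1 0 0 .004 0;-1 0 0 .006 0;-1 0 0 .008 0;-1 0 -.01 0 0;-1 0 -.03 0 0;-1 0 -.04 0 0;-1 0 -.04 0 0;-1 0 -.03 .02 0;-1 0 0 .03 0;-1 0 0 .03 0'
python3 -m handwheel '-1 0 0 .035 0;-1 0 0 .035 0;-1 .035 0 0 0;-1 .035 0 0 0;-1 .035 0 0 0;-1 .035 0 0 0;-1 .035 0 0 0;-1 .035 0 0 0;-1 0 0 0 0;-1 0 0 0 0'
python3 k.py t12.png; python3 -c "
from h import *
board(); save(cam('side'),'s12.png',(180,180,330,330),4); save(cam('top'),'t13.png',s=1.5)"
```

```text
t: 16.78
eef_pos: [0.4126, 0.1667, 0.2143]
tool_rot: [-0.564, 0.565, 0.428, -0.423]
contact_force: [-0.8, 0.7, -0.5]
gripper_width: 0.002
t: 17.62
eef_pos: [0.4016, 0.389, 0.2116]
tool_rot: [0.564, -0.564, -0.427, 0.426]
contact_force: [-0.4, -1.2, 0.1]
gripper_width: 0.002
implied th 1.541
t 17.62 pos [0.4016 0.389  0.2116] F [-0.4 -1.2  0.1] w 0.0 frame -0.1774 0.321
tool x,y,z shift now [-0.2118  0.1494 -0.1643] turn -0.0
after turn [-0.2118  0.1494 -0.1643] q7 0.35
[[0.272, 0.0, -0.962], [0.962, 0.001, 0.272], [0.001, -1.0, 0.0]]
17 [-0.00286656  0.1037887   0.08387962]
x -0.07 lead 0.1166 z 0.0425
x -0.03 lead 0.1162 z 0.0428
x 0.03 lead 0.118 z 0.0428
z back/front [np.float64(0.0421), np.float64(0.0427)]
```

View pics/s12.png

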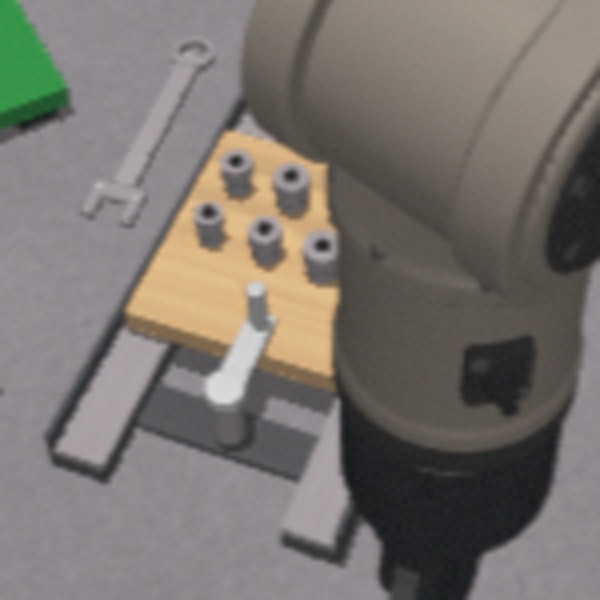

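View pics/t13.png

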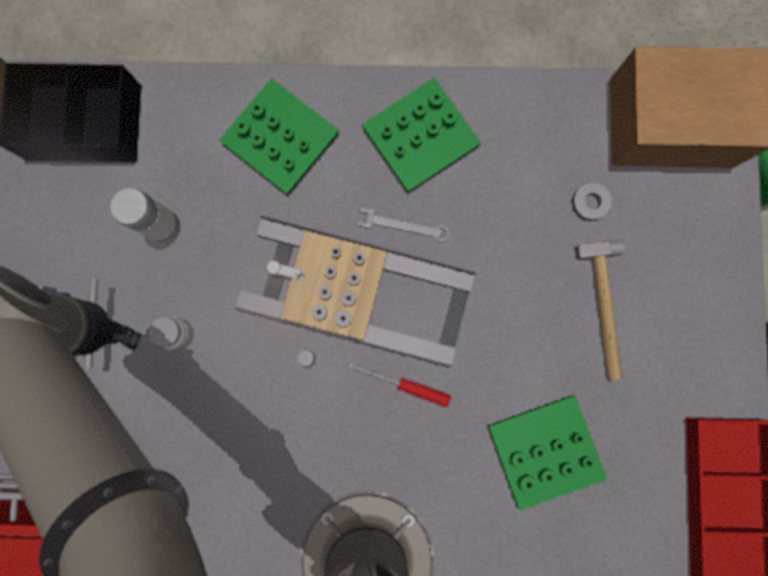

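```bash
python3 -c "
from station import bot
print(bot.hand_in())"
```

```text
the job is handed in; nothing more can be done
None
```

I pushed the board home with the closed fingertips, turned the keeper over its edge, moved the hand clear and handed the job in at about 18 s.

- **Board:** I slowed to 1 mm steps near the notches. The plywood top fell evenly from about 49 to 42 mm, which matches the 7 mm drop. The last check showed it level and about 37.5 mm along the frame. That is slightly under the 38 mm the notches allow, so I put it down to roughly 2 mm of measuring error. The contact force read about 5 N or less.
- **Keeper:** I swept the pin round its arc until I felt the stop at about 10–12 N. After I withdrew, the camera put the pin at about 1.54 rad, over the leading edge.
- **Rest of the bench:** In the last top view the other tools and parts look where they started; I checked this by eye, not by measurement. The hand is clear at 0.21 m height with the force reading near zero.

No check failed; hand-in gave no verdict.

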